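# Load two pressure balances

### The arm

A 6-joint arm with a two-finger parallel gripper is mounted at the origin on the work surface. World frame = base frame: x ahead of the robot, y to its left, z up, the work surface at z = 0. Lengths are in m, angles in rad, forces in N, time in s.
With the tool pointing down it reaches from about 0.35 to 0.975 m from the base axis. Payload 4.9 kg.
Tool frame: the origin (TCP) lies at the very end of the fingers, on their centre line; the grasp point (between the pads) lies 19 mm behind it (manip.grasp_offset is the distance from the TCP to the grasp point, in m); z points along the fingers, y is the line along which they close (so a half turn about z gives the same grasp; the last joint's range is limited). The gripper opens to 85 mm and grips with 20 to 120 N. Pads are 22 mm wide; open, the fingers measure 114 mm over their backs; the gripper's body (76 mm by 85 mm) begins 54 mm behind the grasp point. The pads swing forward as they close: fully open they stand 13 mm farther back than shut.
Start: joints at [-0.119, 0.053, 1.613, -0, 1.476, -0.119], TCP at [0.625, 0, 0.231] pointing down, gripper open.
Joint ranges: [-3.01, 3.01], [-1.01, 2.22], [0.06, 2.58], [-1.02, 4.17], [0.09, 2.62], [-3.14, 3.14]. Speed limits (rad/s): [2.57, 2.57, 3.14, 3.14, 3.14, 3.14].

### API

Orientations are given as a unit quaternion [w, x, y, z].
In Python, from plant import manip, eyes, job_done, models gives the robot as it stands.
- The arm moves only by the tool servo_tool, never from a script. Its argument "motion" is one flat list of numbers, 5 for each row, row after row: the opening, from -1 (shut) to 1 (fully open), then the shift along the tool's x, y, z normalised to -1 to 1, where 1 is 120 mm, then the turn about the tool's z normalised to -1 to 1, where 1 is 45 degrees. A call has 1 to 5 rows; each row is the pose to reach, as a shift and turn from the pose commanded when the call began, along the tool's axes at that moment; what a row does not reach only later rows make up. A row lasts 1/8 s, in which the tool goes at most 62.5 mm and 10.7 degrees, less where a joint would pass 70% of its speed; a pose out of reach is approached as far as the arm can. A call with a number of a shift or a turn outside -1 to 1 is refused whole. A call with a gripper value outside its range is refused whole. The fingers move at their own pace and stop on an object; the grip force is fixed at half the most. Time passes only in rows, so rows that repeat a pose let the fingers close. It gives the time, the measured TCP pose, the force, the opening and the grip force at its end, in the units of the state.
- manip.state(): the state, without advancing time (a new reading comes with each control period).
- eyes.grab_frame(name): name is "scene" or "side" or "wrist"; returns (picture, depth): 400x640x3 uint8, red, green, blue; 400x640 float32, m along the optical axis (not along the pixel's ray), 0 where there is no reading.
- eyes.camera_params(name): a dict with "fov_y" (degrees; the focal length in pixels is half the picture's height over the tangent of half this angle, whatever the lens; pixels are square), "cx", "cy" (the principal point, pixels), "D" ([k1, k2, p1, p2, k3] as OpenCV has them; the pictures are not rectified), "pose" (4x4, takes a point from camera to world coordinates); the wrist camera has in their place "T_tool_cam" (4x4, takes a point from camera to tool coordinates, whose origin is the TCP and whose axes are the flange's). Camera axes: x right, y up, looking along -z (the intrinsics and any distortion apply to the point x, -y, -z); pixel columns grow to the right and rows downward; lengths in m; the calibration is good to about 2 mm. A picture is of the moment at which its call begins: read the wrist's pose just before it. camera_params takes no time and is no camera call.
- job_done(): hands the job in; it is judged then, once.
Trained networks look in the newest picture that a camera, given by its name, has taken for a name from the list of things; names that differ only in an ending like _2 or _b are one class to them, and where a whole thing is asked for, a point or a joint stands for the part that bears it (a point fixed in the world has none). Each returns a list of dicts, best first, with "p" (0 to 1); they miss things now and then, are a little off and sometimes report something else, mostly with a low value. They report only what shows in the picture. A call takes as long as a camera call.
- models.regions_of(camera, label): "mask" (400x640 bool, what is visible of it) and "pixel" ([column, row] in pixels, amid what is visible of it).
The state is a dict: "time": time; "joint_pos": joint angles; "joint_vel": joint speeds; "joint_efforts": joint torques, N m; "tool_pos": TCP position; "tool_rot": TCP orientation; "contact_force": force on the tool from outside, world axes, zero at the start; "ft_torque": the same for the moment, N m; "gripper_width": opening from 0.0 (shut) to 1.0 (fully open); "grasp_force": force on a finger pad.
Only numpy, scipy, OpenCV 4.12 (cv2) and the standard library are available. Lean on these libraries where they do the work, as an engineer would, in place of code of your own. Each camera call takes 0.05 s, during which the arm holds its last target. There are 200 camera calls.

### The job

Load the two pressure balances for the next calibration point: slip both weights with the wide hole over the thick post, and the largest and the smallest of the three weights with the narrow hole over the thin post, on each post the larger weight at the bottom and the smaller one on top of it. Lower every weight gently until it lies flat, without dropping or banging it onto the piston, and leave the middle narrow-holed weight, the knob weight and the dial gauge where they lie on the mat.

Things in the scene. Friction and masses are not known exactly. Their poses are not given: they have to be found in the camera images.
- balance_thick: Pressure balance with the THICK post, fixed: round base 120 mm across, dark column, head flange 100 mm across (top 107 mm up), spindle, round steel carrier plate 60 mm across with its flat top 150 mm above the origin, and from its centre a post 23 mm thick, 42 mm high (upper 12 mm tapered to 10). Origin: centre of the underside, on the post's upright axis z; x towards a valve that sticks out 90 mm.
- balance_thin: Pressure balance with the THIN post, fixed: round base 120 mm across, dark column, head flange 76 mm across (top 122 mm up), spindle, round steel carrier plate 42 mm across with its flat top 165 mm above the origin, and from its centre a post 9 mm thick, 42 mm high (upper 12 mm tapered to 3). Origin: centre of the underside, on the post's upright axis z; x towards a valve that sticks out 80 mm.
- ring_large: Larger weight with the wide hole: ring 68 mm outside, through hole 32 mm, 16 mm high, about 0.36 kg. Bright steel, lying flat with its axis upright. Origin: centre of its underside; z is its axis.
- ring_small: Smaller weight with the wide hole: ring 54 mm outside, through hole 32 mm, 14 mm high, about 0.16 kg. Bright steel, lying flat with its axis upright. Origin: centre of its underside; z is its axis.
- disc_large: Largest of the three weights with the narrow hole: disc 62 mm across, through hole 18 mm, 16 mm high, about 0.35 kg. Bright steel, lying flat with its axis upright. Origin: centre of its underside; z is its axis.
- disc_small: Smallest of the three weights with the narrow hole: disc 44 mm across, through hole 18 mm, 14 mm high, about 0.14 kg. Bright steel, lying flat with its axis upright. Origin: centre of its underside; z is its axis.
- disc_middle: Middle one of the three weights with the narrow hole, not wanted: disc 53 mm across, hole 18 mm, 15 mm high, about 0.23 kg. Bright steel, lying flat with its axis upright. Origin: centre of its underside; z is its axis.
- knob_weight: Bystander: solid steel cylinder 38 mm across with a small knob on top, 58 mm high in all, standing on the mat. Origin: centre of its underside.
- dial_gauge: Bystander: round pressure gauge 50 mm across, 22 mm high, dark rim and white dial, lying face up on the mat; its brass stem sticks out along its -y to 42 mm from the centre. Origin: centre of its underside. Like all the weights it lies on a black mat 3 mm thick, about 25 mm or more clear of its neighbours.

How it is judged:
By the outcome, as a careful person would: the job done as asked, in the order asked, and still so for the second after the job is handed in, with the robot touching nothing.
It also fails if it takes over 115 s, if anything falls off the work surface, if the arm or the gripper's body presses on something with over 40 N, if the wrist force passes 120 N, or if a joint passes its speed limit or range.

## Working session

There is one attempt and no reset: what is moved stays moved. The work goes in short steps, Python scripts to look and compute and a tool call to move; the robot and the scene stay as the last step left them, time stands still between calls to the robot, and variables do not carry over. Pictures are saved under pics/ and viewed, at most 16 in all, crops included, and the job is handed in when it is done.

Besides the shell and the picture viewer there is one more tool, called after "Request:" as name(argument=value, ...) on one line, values as JSON. servo_tool: Moves the arm, as the interface text tells. Its arguments: {"type":"object","properties":{"motion":{"type":"array","items":{"type":"number","minimum":-1,"maximum":1}}},"required":["motion"]}

```bash
mkdir -p pics; cat > h.py <<'E'
import numpy as np, cv2
from plant import manip, eyes, job_done, models
from scipy.spatial.transform import Rotation as R
def toolT():
    s=manip.state(); q=s['tool_rot']; T=np.eye(4)
    T[:3,:3]=R.from_quat([q[1],q[2],q[3],q[0]]).as_matrix(); T[:3,3]=s['tool_pos']; return T
def cam(name,T=None):
    c=eyes.camera_params(name); f=200/np.tan(np.radians(c['fov_y'])/2)
    K=np.array([[f,0,c['cx']],[0,f,c['cy']],[0,0,1]]); D=np.array(c['D'],float)
    P=np.array(c['pose']) if 'pose' in c else (toolT() if T is None else T)@np.array(c['T_tool_cam'])
    return K,D,P
def pts(name,uv,d,T=None):
    K,D,P=cam(name,T); n=cv2.undistortPoints(np.array(uv,float).reshape(-1,1,2),K,D).reshape(-1,2)
    d=np.asarray(d,float); X=np.c_[n[:,0]*d,-n[:,1]*d,-d,np.ones(len(d))]
    return (X@P.T)[:,:3]
def grab(name,fn=None):
    im,d=eyes.grab_frame(name)
    if fn: cv2.imwrite('pics/'+fn,im[:,:,::-1])
    return im,d
E
python3 - <<'E'
from h import *
print(manip.state(), manip.grasp_offset)
for n in ['scene','side','wrist']:
    T=toolT(); im,d=grab(n,n+'0.png'); print(n,cam(n)[2].round(3).tolist(), (d>0).mean())
    for l in ['balance_thick','balance_thin','ring_large','ring_small','disc_large','disc_small','disc_middle','knob_weight','dial_gauge']:
        for r in models.regions_of(n,l)[:2]:
            m=r['mask']&(d>0); v,u=np.nonzero(m)
            if len(u)<20: continue
            X=pts(n,np.c_[u,v],d[m],T); zt=np.percentile(X[:,2],95)
            t=X[X[:,2]>zt-.006]; lo,hi=np.percentile(t[:,:2],1,0),np.percentile(t[:,:2],99,0)
            print(l,round(r['p'],2),np.round(r['pixel']),'top',zt.round(3),'c',((lo+hi)/2).round(3),'size',(hi-lo).round(3))
E
```

```text
{'time': 0.0, 'joint_pos': array([-1.18998456e-01,  5.33604437e-02,  1.61427287e+00, -9.08466104e-06,
        1.47600690e+00, -1.19009036e-01]), 'joint_vel': array([ 5.53543968e-04, -1.12473130e-03,  2.98856683e-04, -1.07124554e-06,
        4.28539702e-04, -7.39382853e-04]), 'joint_efforts': array([ 2.70554956e-04, -3.93670499e+01, -3.70175600e+01, -1.62778279e-04,
        6.93513779e-03, -6.06393527e-06]), 'tool_pos': array([6.24383805e-01, 7.25098820e-05, 2.30073418e-01]), 'tool_rot': array([-8.01953325e-04,  7.07102363e-01,  7.07110459e-01, -6.36409976e-04]), 'contact_force': array([-0.26701976,  0.59310572,  0.16208057]), 'ft_torque': array([ 0.04662154, -0.00557928, -0.02541529]), 'grasp_force': 0.0, 'gripper_width': 1.0051556125441834} 0.0187
scene [[-0.142, -0.716, 0.684, 1.154], [0.99, -0.089, 0.112, 0.1], [-0.019, 0.693, 0.721, 0.715], [0.0, 0.0, 0.0, 1.0]] 0.9958828125
balance_thick 0.93 [477. 179.] top 0.161 c [0.43 0.32] size [0.014 0.02 ]
balance_thick 0.5 [410. 268.] top 0.028 c [0.648 0.176] size [0.046 0.048]
balance_thin 0.66 [192. 159.] top 0.167 c [ 0.431 -0.329] s
[... 1660 characters left out ...]
[0.0, 0.0, 0.0, 1.0]] 0.99603125
balance_thin 0.85 [153. 393.] top 0.025 c [ 0.381 -0.312] size [0.023 0.04 ]
ring_large 0.83 [321. 317.] top 0.018 c [ 0.628 -0.184] size [0.063 0.065]
ring_large 0.44 [196. 256.] top 0.251 c [0.572 0.009] size [0.006 0.004]
ring_small 0.78 [190.  66.] top 0.017 c [0.499 0.119] size [0.051 0.05 ]
disc_large 0.65 [351. 237.] top 0.019 c [ 0.658 -0.072] size [0.057 0.058]
disc_small 0.51 [199. 255.] top 0.017 c [ 0.486 -0.085] size [0.057 0.055]
disc_middle 0.88 [316. 100.] top 0.018 c [0.621 0.071] size [0.049 0.05 ]
disc_middle 0.68 [189. 160.] top 0.06 c [0.478 0.016] size [0.022 0.023]
dial_gauge 0.87 [343.   8.] top 0.026 c [0.645 0.165] size [0.046 0.023]
```

View pics/scene0.png

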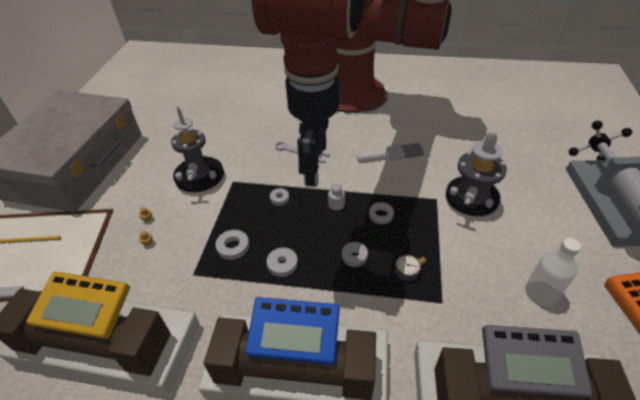

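View pics/side0.png

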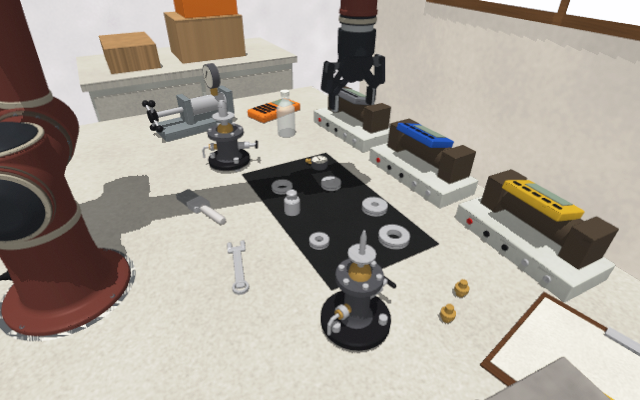

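The scene picture shows the thin balance at (190,160), the thick one at (478,180), and the weights on the black mat: ring_large (232,243), disc_large (281,262), disc_small (280,197), ring_small (381,212), disc_middle (355,254), knob (337,197), gauge (408,268). The side view agrees, with the thin post at (363,240) and the thick post at (223,105). First I go over ring_large.

Request:
servo_tool(motion=[0.9,-0.5,0.0,0.0,0,0.9,-1,0.03,0.4,0,0.9,-1,0.03,0.4,0])

```text
time: 1.88
tool_pos: [0.6269, -0.1221, 0.18]
tool_rot: [-0.002, 0.708, 0.706, -0.001]
contact_force: [-0.5, 1.2, -0.3]
gripper_width: 0.948
grasp_force: 0.0
```

Request:
servo_tool(motion=[0.9,-0.4,0,0.4,0,0.9,-0.53,0,0.7,0,0.9,-0.53,0,0.7,0])

```text
time: 2.25
tool_pos: [0.626, -0.183, 0.0952]
tool_rot: [-0.004, 0.708, 0.707, -0.001]
contact_force: [-0.7, 0.4, -0.5]
gripper_width: 0.95
grasp_force: 0.0
```

```bash
cat >> h.py <<'E'
def tips(d,T):
    "finger tip points in tool frame"
    v,u=np.mgrid[0:400:2,0:640:2]; v=v.ravel();u=u.ravel(); k=(d[v,u]>0)&(d[v,u]<.25)
    X=pts('wrist',np.c_[u,v][k],d[v,u][k],T); Y=(np.c_[X,np.ones(len(X))]@np.linalg.inv(T).T)[:,:3]
    for s in (1,-1):
        m=(abs(Y[:,0])<.02)&(s*Y[:,1]>.01)&(s*Y[:,1]<.07)&(Y[:,2]<.012)&(Y[:,2]>-.06); 
        if m.sum()>5: F=Y[m]; print('tip',s,'zmax',np.percentile(F[:,2],[90,98,100]).round(4),'inner y',np.percentile(s*F[F[:,2]>F[:,2].max()-.015][:,1],[2,98]).round(4),m.sum())
def circ(name,label,d,T,ztop,tol=.003,i=0):
    r=models.regions_of(name,label)
    for q in r[:2]:
        m=q['mask']&(d>0); v,u=np.nonzero(m); X=pts(name,np.c_[u,v],d[m],T); 
        if len(u)<30: continue
        print(label,round(q['p'],2),q['pixel'],'z pct',np.percentile(X[:,2],[5,50,95]).round(4),end=' ')
        t=X[abs(X[:,2]-ztop)<tol][:,:2]
        if len(t)<30: print(); continue
        (cx,cy),rad=cv2.minEnclosingCircle((t*1000).astype(np.float32)); bb=(t.min(0)+t.max(0))/2
        print('circle',round(cx/1000,4),round(cy/1000,4),'r',round(rad,1),'bbox',bb.round(4),np.ptp(t,axis=0).round(4))
E
python3 - <<'E'
from h import *
s=manip.state(); print(s['time'],s['tool_pos'],s['gripper_width'],s['contact_force'])
T=toolT(); im,d=grab('wrist','w1.png'); tips(d,T); circ('wrist','ring_large',d,T,.019)
E
```

```text
2.25 [ 0.62602839 -0.18296937  0.09524958] 0.9500388419562021 [-0.68396698  0.43971704 -0.45538761]
tip 1 zmax [-0.0193 -0.0128 -0.0097] inner y [0.0394 0.0522] 975
tip -1 zmax [-0.0196 -0.0131 -0.0093] inner y [0.0408 0.0535] 959
ring_large 0.9 [327.7, 226.2] z pct [0.0111 0.0176 0.0188] circle 0.628 -0.1854 r 33.8 bbox [ 0.6282 -0.185 ] [0.0667 0.0666]
```

View pics/w1.png

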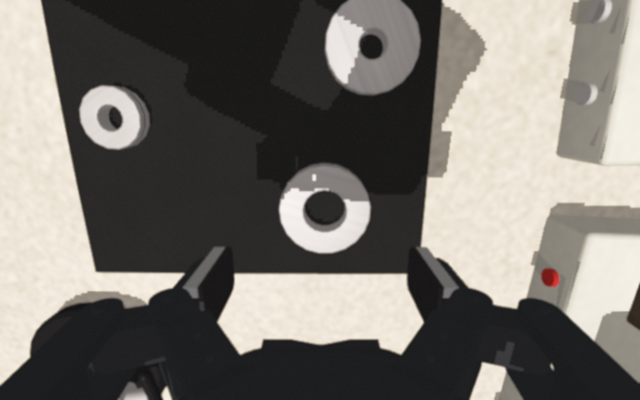

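Ring_large appears at pixel (325,208), between the open fingers at (210,270) and (430,270). Going down.

Request:
servo_tool(motion=[0.9,-0.015,0,0.4,0,0.9,-0.015,0,0.7,0,0.9,-0.015,0,0.7,0,0.9,-0.015,0,0.7,0])

```text
time: 2.85
tool_pos: [0.6308, -0.1854, 0.0187]
tool_rot: [0.002, 0.707, 0.707, 0.001]
contact_force: [-0.3, 0.5, 0.3]
gripper_width: 0.951
grasp_force: 0.0
```

Request:
servo_tool(motion=[0.9,0,0,0.07,0,0.9,0,0,0.14,0,0.9,0,0,0.14,0,-0.2,0,0,0.14,0,-0.2,0,0,0.14,0])

```text
time: 3.48
tool_pos: [0.6291, -0.1857, -0.0009]
tool_rot: [0.001, 0.707, 0.707, 0.0]
contact_force: [-0.2, 0.1, 3.1]
gripper_width: 0.759
grasp_force: 68.4
```

Request:
servo_tool(motion=[-0.2,0,0,0,0,-0.2,0,0,0,0,-0.2,0,0,0,0])

```text
time: 3.85
tool_pos: [0.6292, -0.1857, -0.0008]
tool_rot: [0.001, 0.707, 0.707, 0.0]
contact_force: [1.5, -0.6, 3.6]
gripper_width: 0.756
grasp_force: 68.5
```

Request:
servo_tool(motion=[-0.2,0,0,-0.2,0,-0.2,0,0,-0.6,0,-0.2,0.2,0,-1,0,-0.2,0.6,-0.2,-1,0,-0.2,1,-0.4,-1,0])

```text
time: 4.47
tool_pos: [0.5792, -0.0642, 0.1177]
tool_rot: [-0.001, 0.707, 0.707, -0.0]
contact_force: [-0.7, 1.0, -3.5]
gripper_width: 0.76
grasp_force: 67.8
```

Request:
servo_tool(motion=[-0.2,0.4,-0.2,-0.4,0,-0.2,0.8,-0.5,-0.8,0,-0.2,1,-0.6,-0.88,0])

```text
time: 4.85
tool_pos: [0.5071, 0.0558, 0.2246]
tool_rot: [-0.0, 0.707, 0.707, -0.0]
contact_force: [0.1, 0.7, -2.5]
gripper_width: 0.757
grasp_force: 68.7
```

Request:
servo_tool(motion=[-0.2,0.5,-0.2,0,0,-0.2,1,-0.4,0,0,-0.2,1,-0.5,0,0,-0.2,1,-0.5,0,0])

```text
time: 5.35
tool_pos: [0.4473, 0.1746, 0.2226]
tool_rot: [-0.0, 0.707, 0.708, -0.001]
contact_force: [0.8, -0.4, -2.8]
gripper_width: 0.761
grasp_force: 68.6
```

```bash
cat >> h.py <<'E'
def post(d,T,xy,z0,z1):
    v,u=np.mgrid[0:400,0:640]; v=v.ravel();u=u.ravel(); dd=d[v,u]; k=dd>0
    X=pts('wrist',np.c_[u,v][k],dd[k],T); n=np.hypot(X[:,0]-xy[0],X[:,1]-xy[1])<.05
    X=X[n]; print('n',len(X),'zmax',np.percentile(X[:,2],99.9).round(4) if len(X) else None)
    for a,b in [(z0,z1)]:
        t=X[(X[:,2]>a)&(X[:,2]<b)]
        if len(t)>10:
            lo,hi=np.percentile(t,1,0),np.percentile(t,99,0); print(a,b,'bbox c',((lo+hi)/2).round(4),'size',(hi-lo).round(4),len(t))
    return X
E
python3 - <<'E'
from h import *
s=manip.state(); print(s['time'],s['tool_pos'],s['gripper_width'],s['contact_force'],s['grasp_force'])
T=toolT(); im,d=grab('wrist','w2.png'); tips(d,T)
X=post(d,T,(.428,.318),.188,.2); post(d,T,(.428,.318),.145,.155)
E
```

```text
5.35 [0.44725592 0.17458116 0.22261004] 0.7610282257985609 [ 0.76175323 -0.40872366 -2.79319193] 68.60045855864882
tip 1 zmax [-0.0179 -0.0124 -0.0038] inner y [0.0105 0.0411] 2265
tip -1 zmax [-0.0179 -0.0118 -0.0041] inner y [0.0108 0.0394] 2266
n 8726 zmax 0.1506
n 8726 zmax 0.1506
0.145 0.155 bbox c [0.4241 0.3011 0.1481] size [0.049  0.0166 0.0047] 1994
```

View pics/w2.png

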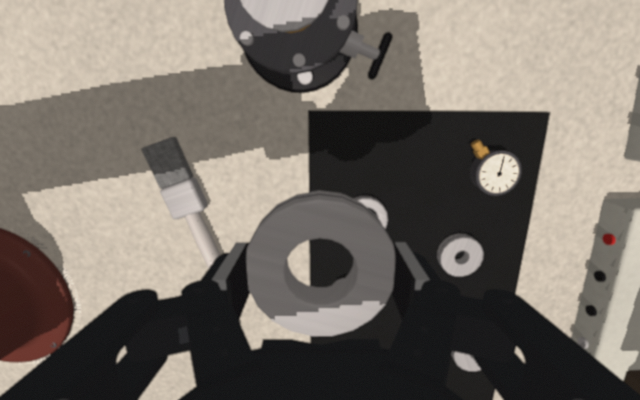

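The held ring sits at (320,262) between the pads; the thick balance is cut off at the top (295,30). I move on a little to see the post.

Request:
servo_tool(motion=[-0.2,0.35,-0.1,-0.08,0,-0.2,0.65,-0.15,-0.08,0,-0.2,0.65,-0.15,-0.08,0,-0.2,0.65,-0.15,-0.08,0])

```text
time: 5.9
tool_pos: [0.4312, 0.2513, 0.2331]
tool_rot: [0.0, 0.708, 0.706, -0.001]
contact_force: [0.8, 0.1, -3.1]
gripper_width: 0.757
grasp_force: 68.6
```

```bash
cat >> h.py <<'E'
def held(d,T,h,rmax=.036):
    "fit of top face of held weight, tool frame"
    v,u=np.mgrid[0:400,0:640]; v=v.ravel();u=u.ravel(); k=(d[v,u]>0)&(d[v,u]<.2)
    X=pts('wrist',np.c_[u,v][k],d[v,u][k],T); Y=(np.c_[X,np.ones(len(X))]@np.linalg.inv(T).T)[:,:3]
    m=(abs(Y[:,2]+h)<.003)&(np.hypot(Y[:,0],Y[:,1])<rmax+.005); t=Y[m]
    for a in (0,1): print('held axis',a,'pct',np.percentile(t[:,a],[0.5,99.5]).round(4),'mid',(np.percentile(t[:,a],[.5,99.5]).mean()).round(4))
    print('z',np.median(t[:,2]).round(4),len(t))
E
python3 - <<'E'
from h import *
s=manip.state(); print(s['time'],s['tool_pos'])
T=toolT(); im,d=grab('wrist','w3.png'); held(d,T,.020)
X=post(d,T,(.428,.318),.186,.2); post(d,T,(.428,.318),.155,.178); post(d,T,(.428,.318),.146,.153)
E
```

```text
5.9 [0.43119902 0.2513277  0.23312699]
held axis 0 pct [-0.0316  0.0326] mid 0.0005
held axis 1 pct [-0.0348  0.0333] mid -0.0007
z -0.0185 12921
n 16698 zmax 0.332
0.186 0.2 bbox c [0.4242 0.3219 0.1892] size [0.0139 0.0142 0.0063] 552
n 16698 zmax 0.332
n 16698 zmax 0.332
0.146 0.153 bbox c [0.4239 0.3224 0.1488] size [0.0562 0.0564 0.0032] 4833
```

View pics/w3.png

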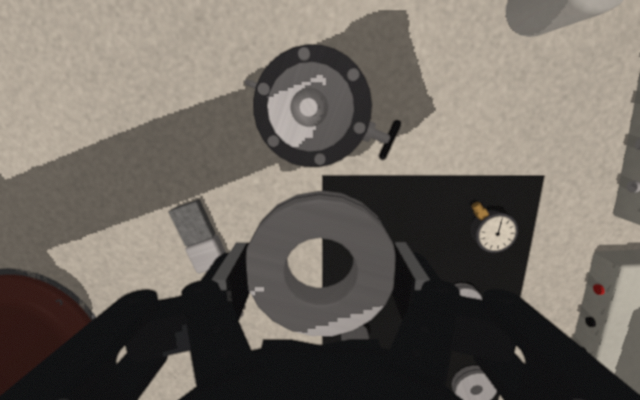

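The post shows clearly at (309,107), giving (0.424, 0.322), and the ring is centred in the grip. I go over the post and down in steps.

Request:
servo_tool(motion=[-0.2,0.3,-0.03,0,0,-0.2,0.58,-0.055,0,0,-0.2,0.58,-0.055,0.1,0,-0.2,0.58,-0.055,0.28,0,-0.2,0.58,-0.055,0.28,0])

```text
time: 6.58
tool_pos: [0.423, 0.3201, 0.1971]
tool_rot: [-0.001, 0.708, 0.707, -0.003]
contact_force: [0.0, -0.4, -2.8]
gripper_width: 0.755
grasp_force: 68.5
```

```bash
python3 - <<'E'
from h import *
s=manip.state(); print(s['time'],s['tool_pos'],s['contact_force'])
T=toolT(); im,d=grab('wrist','w4.png'); held(d,T,.020)
X=post(d,T,(.424,.322),.184,.196)
E
```

```text
6.575 [0.42300255 0.32006227 0.19710965] [ 0.01589094 -0.44579842 -2.80755044]
held axis 0 pct [-0.0316  0.0327] mid 0.0006
held axis 1 pct [-0.0346  0.0337] mid -0.0004
z -0.0185 12928
n 49619 zmax 0.2957
0.184 0.196 bbox c [0.424  0.3205 0.1881] size [0.0155 0.0102 0.0078] 395
```

View pics/w4.png

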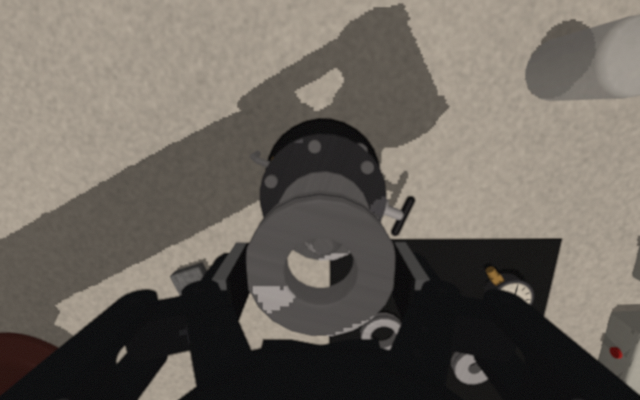

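Through the hole at (320,265) the post tip shows at its far edge, (320,248); the depth puts the post within 2 mm of the ring's axis. Lowering on.

Request:
servo_tool(motion=[-0.2,0,0.005,0.1,0,-0.2,0.005,0.005,0.2,0,-0.2,0.005,0.005,0.3,0,-0.2,0.005,0.005,0.36,0,-0.2,0.005,0.005,0.36,0])

```text
time: 7.25
tool_pos: [0.424, 0.3226, 0.1558]
tool_rot: [-0.0, 0.707, 0.707, -0.001]
contact_force: [0.1, -1.0, -3.3]
gripper_width: 0.757
grasp_force: 68.6
```

Request:
servo_tool(motion=[-0.2,0,0,0.02,0,-0.2,0,0,0.04,0,-0.2,0,0,0.05,0,-0.2,0,0,0.06,0,-0.2,0,0,0.06,0])

```text
time: 7.88
tool_pos: [0.4245, 0.3228, 0.1496]
tool_rot: [-0.0, 0.707, 0.707, -0.0]
contact_force: [-0.9, 0.7, -3.5]
gripper_width: 0.753
grasp_force: 68.6
```

Request:
servo_tool(motion=[-0.2,0,0,0.008,0,-0.2,0,0,0.008,0,-0.2,0,0,0.015,0,-0.2,0,0,0.015,0])

```text
time: 8.38
tool_pos: [0.4245, 0.3228, 0.1478]
tool_rot: [-0.0, 0.707, 0.707, -0.0]
contact_force: [-0.3, -0.4, -3.2]
gripper_width: 0.757
grasp_force: 68.6
```

Request:
servo_tool(motion=[-0.2,0,0,0.008,0,-0.2,0,0,0.008,0,-0.2,0,0,0.016,0,-0.2,0,0,0.016,0])

```text
time: 8.88
tool_pos: [0.4246, 0.3228, 0.1461]
tool_rot: [0.0, 0.707, 0.707, 0.0]
contact_force: [-0.5, 0.8, -2.8]
gripper_width: 0.756
grasp_force: 68.6
```

Request:
servo_tool(motion=[-0.2,0,0,0.006,0,-0.2,0,0,0.006,0,-0.2,0,0,0.01,0,-0.2,0,0,0.01,0])

```text
time: 9.38
tool_pos: [0.4247, 0.3228, 0.1461]
tool_rot: [0.0, 0.707, 0.707, 0.0]
contact_force: [-4.0, -2.5, 6.2]
gripper_width: 0.752
grasp_force: 69.7
```

Request:
servo_tool(motion=[-0.2,0,0,-0.004,0,0.65,0,0,-0.004,0,0.9,0,0,-0.004,0,0.9,0,0,-0.004,0])

```text
time: 9.88
tool_pos: [0.4247, 0.3228, 0.1451]
tool_rot: [0.0, 0.707, 0.707, 0.0]
contact_force: [0.9, 0.0, -0.1]
gripper_width: 0.951
grasp_force: 0.0
```

Request:
servo_tool(motion=[0.9,0,0,0,0,0.9,0,0,-0.1,0,0.9,0,0,-0.4,0,0.9,0,0,-0.8,0,0.9,-0.4,0.1,-0.8,0])

```text
time: 10.5
tool_pos: [0.4388, 0.2771, 0.2481]
tool_rot: [0.002, 0.705, 0.709, 0.005]
contact_force: [1.5, -0.5, -0.1]
gripper_width: 0.949
grasp_force: 0.0
```

Request:
servo_tool(motion=[0.9,-0.5,0.2,0,0,0.6,-0.6,0.4,0,0,0.6,-0.6,0.4,0,0,0.6,-0.6,0.4,0,0])

```text
time: 11.0
tool_pos: [0.4843, 0.2032, 0.2417]
tool_rot: [-0.0, 0.707, 0.707, 0.0]
contact_force: [0.1, 0.1, -0.6]
gripper_width: 0.8
grasp_force: 0.0
```

```bash
python3 - <<'E'
from h import *
s=manip.state(); print(s['time'],s['tool_pos'],s['gripper_width'])
T=toolT(); im,d=grab('wrist','w5.png'); tips(d,T)
post(d,T,(.424,.322),.186,.196); post(d,T,(.424,.322),.161,.17)
circ('wrist','ring_small',d,T,.017)
E
```

```text
11.0 [0.48431988 0.20321186 0.24171863] 0.8000196118679974
tip 1 zmax [-0.0203 -0.0111 -0.0054] inner y [0.0331 0.046 ] 1317
tip -1 zmax [-0.0201 -0.0101 -0.0063] inner y [0.0345 0.047 ] 1298
n 12424 zmax 0.192
0.186 0.196 bbox c [0.4244 0.3221 0.1891] size [0.0138 0.0141 0.0061] 615
n 12424 zmax 0.192
0.161 0.17 bbox c [0.4248 0.3151 0.1645] size [0.064  0.0482 0.0051] 5452
ring_small 0.85 [331.8, 247.3] z pct [0.0072 0.0154 0.0168] circle 0.4985 0.1192 r 26.8 bbox [0.4989 0.1193] [0.0521 0.0524]
```

View pics/w5.png

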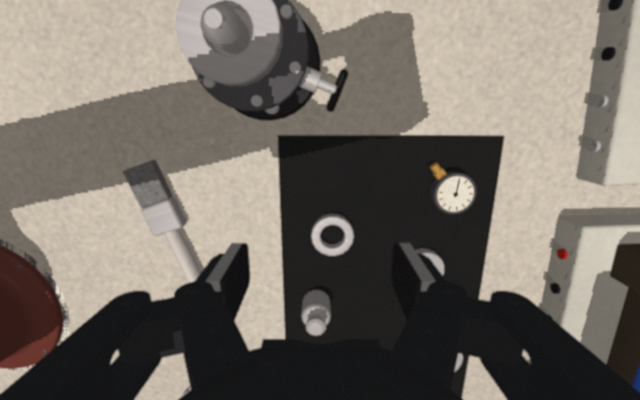

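ring_large lies flat on the carrier around the post (pixel 225,30; top at z≈0.165). ring_small is at (332,235). Next I pick it.

Request:
servo_tool(motion=[0.6,-0.35,0.06,0.3,0,0.6,-0.7,0.12,0.7,0,0.6,-0.7,0.12,1,0,0.6,-0.7,0.12,1,0])

```text
time: 11.6
tool_pos: [0.4959, 0.1189, 0.1178]
tool_rot: [-0.002, 0.707, 0.707, -0.003]
contact_force: [0.0, 0.2, -0.9]
gripper_width: 0.799
grasp_force: 0.0
```

Request:
servo_tool(motion=[0.6,0,0,0.4,0,0.6,0,0,0.75,0,0.6,0,0,0.9,0,0.6,0,0,0.98,0,0.6,0,0,0.98,0])

```text
time: 12.22
tool_pos: [0.4999, 0.1192, 0.0048]
tool_rot: [0.001, 0.707, 0.707, 0.001]
contact_force: [0.2, 0.0, -0.5]
gripper_width: 0.804
grasp_force: 0.0
```

Request:
servo_tool(motion=[-0.4,0,0,0,0,-0.4,0,0,0,0,-0.4,0,0,0,0,-0.4,0,0,0,0])

```text
time: 12.72
tool_pos: [0.5005, 0.1191, 0.0063]
tool_rot: [0.001, 0.707, 0.707, 0.001]
contact_force: [-2.5, 0.4, 7.2]
gripper_width: 0.597
grasp_force: 61.0
```

Request:
servo_tool(motion=[-0.4,0,0,-0.2,0,-0.4,0,0,-0.5,0,-0.4,0,0,-0.9,0,-0.4,0,0,-1,0,-0.4,0,0,-1,0])

```text
time: 13.35
tool_pos: [0.4995, 0.1188, 0.1246]
tool_rot: [0.001, 0.707, 0.707, 0.001]
contact_force: [0.0, 0.2, -2.7]
gripper_width: 0.593
grasp_force: 62.9
```

Request:
servo_tool(motion=[-0.4,0.1,0,-0.4,0,-0.4,0.4,-0.2,-0.8,0,-0.4,0.8,-0.4,-0.8,0,-0.4,1,-0.62,-0.8,0,-0.4,1,-0.62,-0.8,0])

```text
time: 13.98
tool_pos: [0.4222, 0.2397, 0.2168]
tool_rot: [-0.001, 0.706, 0.708, -0.002]
contact_force: [-0.0, -0.1, -1.4]
gripper_width: 0.598
grasp_force: 63.4
```

```bash
python3 - <<'E'
from h import *
s=manip.state(); print(s['time'],s['tool_pos'],s['gripper_width'],s['contact_force'],s['grasp_force'])
T=toolT(); im,d=grab('wrist','w6.png'); held(d,T,.012,.027)
post(d,T,(.424,.322),.186,.196); 
E
```

```text
13.975 [0.42218618 0.23973274 0.21684392] 0.5981861652612237 [-0.01761028 -0.14516833 -1.37541617] 63.36553389206529
held axis 0 pct [-0.0243  0.0255] mid 0.0006
held axis 1 pct [-0.0287  0.0285] mid -0.0001
z -0.0096 3972
n 13554 zmax 0.1921
0.186 0.196 bbox c [0.4239 0.3219 0.1892] size [0.014  0.0142 0.0062] 694
```

View pics/w6.png

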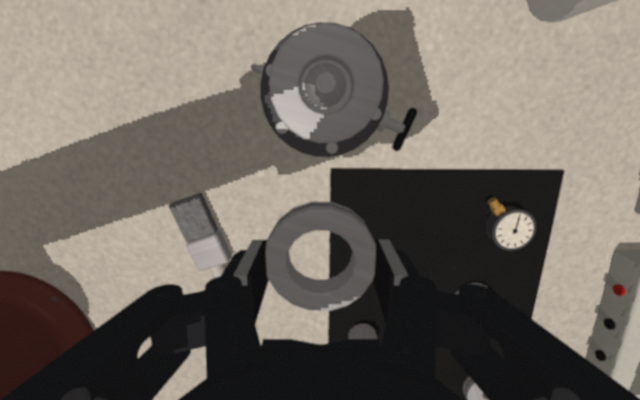

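ring_small is held level at (322,256); the post shows in ring_large at (326,85), (0.424, 0.322) as before. Moving over it and lowering.

Request:
servo_tool(motion=[-0.4,0.35,0,0,0,-0.4,0.69,0,0,0,-0.4,0.695,0,0,0,-0.4,0.695,0,0.1,0,-0.4,0.695,0,0.1,0])

```text
time: 14.65
tool_pos: [0.4239, 0.3205, 0.2051]
tool_rot: [-0.0, 0.708, 0.707, -0.002]
contact_force: [0.3, -0.0, -1.1]
gripper_width: 0.597
grasp_force: 63.4
```

Request:
servo_tool(motion=[-0.4,0,0,0.08,0,-0.4,0,0,0.16,0,-0.4,0,0,0.24,0,-0.4,0,0,0.27,0,-0.4,0,0,0.27,0])

```text
time: 15.28
tool_pos: [0.4244, 0.3221, 0.1748]
tool_rot: [-0.0, 0.707, 0.707, -0.0]
contact_force: [-0.5, 1.3, -1.5]
gripper_width: 0.594
grasp_force: 63.4
```

Request:
servo_tool(motion=[-0.4,0,0,0.008,0,-0.4,0,0,0.016,0,-0.4,0,0,0.016,0,-0.4,0,0,0.016,0])

```text
time: 15.78
tool_pos: [0.4246, 0.3222, 0.1734]
tool_rot: [0.0, 0.707, 0.707, 0.0]
contact_force: [-0.4, -0.4, -2.0]
gripper_width: 0.599
grasp_force: 63.4
```

Request:
servo_tool(motion=[-0.4,0,0,0.006,0,-0.4,0,0,0.012,0,-0.4,0,0,0.012,0,-0.4,0,0,0.012,0])

```text
time: 16.27
tool_pos: [0.4246, 0.3222, 0.1719]
tool_rot: [0.0, 0.707, 0.707, -0.0]
contact_force: [0.1, -1.3, -1.5]
gripper_width: 0.594
grasp_force: 63.4
```

Request:
servo_tool(motion=[-0.4,0,0,0.006,0,-0.4,0,0,0.009,0,-0.4,0,0,0.009,0,-0.4,0,0,0.009,0])

```text
time: 16.77
tool_pos: [0.4246, 0.3222, 0.1708]
tool_rot: [-0.0, 0.707, 0.707, -0.0]
contact_force: [-1.0, 0.5, -2.0]
gripper_width: 0.598
grasp_force: 63.4
```

Request:
servo_tool(motion=[-0.4,0,0,0.006,0,-0.4,0,0,0.009,0,-0.4,0,0,0.009,0,-0.4,0,0,0.009,0])

```text
time: 17.27
tool_pos: [0.4246, 0.3222, 0.1697]
tool_rot: [-0.0, 0.707, 0.707, -0.0]
contact_force: [0.0, 0.7, -1.2]
gripper_width: 0.599
grasp_force: 63.4
```

Request:
servo_tool(motion=[-0.4,0,0,0.006,0,-0.4,0,0,0.006,0,-0.4,0,0,0.006,0])

```text
time: 17.65
tool_pos: [0.4247, 0.3222, 0.1694]
tool_rot: [0.0, 0.707, 0.707, 0.0]
contact_force: [-1.7, -0.3, 1.7]
gripper_width: 0.599
grasp_force: 63.7
```

Request:
servo_tool(motion=[0,0,0,0,0,0.6,0,0,0,0,0.6,0,0,0,0,0.6,0,0,-0.1,0,0.6,0,0,-0.4,0])

```text
time: 18.27
tool_pos: [0.4234, 0.3215, 0.2157]
tool_rot: [-0.001, 0.707, 0.707, -0.002]
contact_force: [0.7, 0.3, 1.2]
gripper_width: 0.795
grasp_force: 0.0
```

Request:
servo_tool(motion=[0.6,0,0,-0.3,0,0.75,-0.3,0.2,-0.3,0,0.75,-0.8,0.6,-0.3,0,0.75,-1,0.8,-0.3,0])

```text
time: 18.77
tool_pos: [0.5219, 0.2007, 0.2545]
tool_rot: [0.001, 0.707, 0.707, 0.001]
contact_force: [0.7, 0.2, 0.2]
gripper_width: 0.877
grasp_force: 0.0
```

```bash
python3 - <<'E'
from h import *
s=manip.state(); print(s['time'],s['tool_pos'],s['gripper_width'])
T=toolT(); im,d=grab('wrist','w7.png')
post(d,T,(.424,.322),.186,.196); post(d,T,(.424,.322),.177,.183);post(d,T,(.424,.322),.161,.17)
E
```

```text
18.775 [0.52190261 0.2006915  0.25448949] 0.877295347810206
n 12899 zmax 0.192
0.186 0.196 bbox c [0.425  0.322  0.1892] size [0.0127 0.0142 0.0061] 523
n 12899 zmax 0.192
0.177 0.183 bbox c [0.4247 0.317  0.1799] size [0.0505 0.0399 0.0055] 3246
n 12899 zmax 0.192
0.161 0.17 bbox c [0.4271 0.3149 0.1655] size [0.0615 0.0503 0.0084] 2054
```

View pics/w7.png

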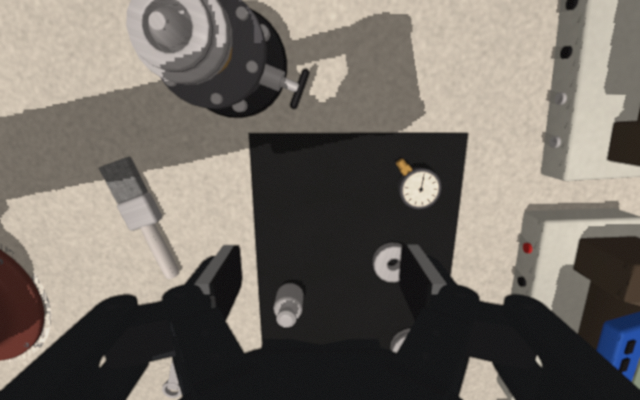

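Both rings lie flat on the thick post, small over large, at (165,30). Next is disc_large.

Request:
servo_tool(motion=[0.75,-0.5,0.3,0,0,0.75,-1,0.6,0,0,0.75,-1,0.6,0,0])

```text
time: 19.2
tool_pos: [0.594, 0.0795, 0.2538]
tool_rot: [0.0, 0.708, 0.706, 0.0]
contact_force: [0.5, -0.0, -0.2]
gripper_width: 0.876
grasp_force: 0.0
```

Request:
servo_tool(motion=[0.75,-0.5,0.3,0.2,0,0.75,-1,0.55,0.6,0,0.75,-1,0.55,0.6,0])

```text
time: 19.58
tool_pos: [0.6585, -0.039, 0.1792]
tool_rot: [-0.001, 0.708, 0.707, -0.001]
contact_force: [0.4, -0.1, -0.2]
gripper_width: 0.875
grasp_force: 0.0
```

Request:
servo_tool(motion=[0.75,-0.28,0,0.3,0,0.75,-0.28,0,0.6,0,0.75,-0.28,0,0.6,0,0.75,-0.28,0,0.6,0])

```text
time: 20.08
tool_pos: [0.6595, -0.0707, 0.1109]
tool_rot: [0.001, 0.707, 0.707, 0.001]
contact_force: [0.6, -0.4, 0.2]
gripper_width: 0.874
grasp_force: 0.0
```

```bash
python3 - <<'E'
from h import *
s=manip.state(); print(s['time'],s['tool_pos'],s['gripper_width'])
T=toolT(); im,d=grab('wrist','w8.png'); tips(d,T); circ('wrist','disc_large',d,T,.018)
E
```

```text
20.075 [ 0.65949591 -0.07065019  0.11091044] 0.8744047444079088
tip 1 zmax [-0.0197 -0.0119 -0.0074] inner y [0.0363 0.0487] 1123
tip -1 zmax [-0.0194 -0.0118 -0.0077] inner y [0.0377 0.0505] 1078
```

View pics/w8.png

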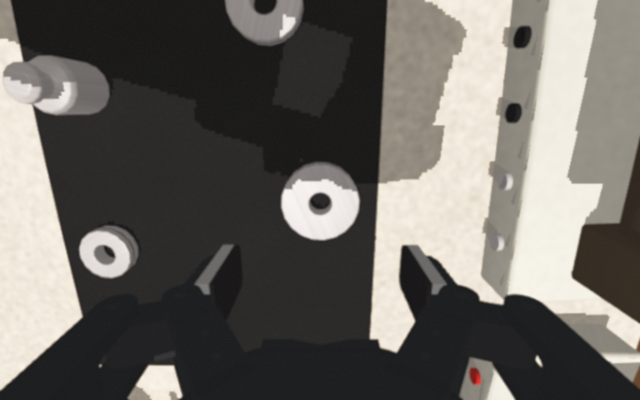

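disc_large is at (320,201), missed by the network; I take its centre from depth at that place.

```bash
python3 - <<'E'
from h import *
T=toolT(); im,d=grab('wrist')
post(d,T,(.658,-.072),.013,.023)
E
```

```text
n 38566 zmax 0.2108
0.013 0.023 bbox c [ 0.6589 -0.0715  0.017 ] size [0.057  0.0576 0.0045] 4215
```

Request:
servo_tool(motion=[0.75,-0.01,0,0.4,0,0.75,-0.01,0,0.7,0,0.75,-0.01,0,0.85,0,0.75,-0.01,0,0.92,0,0.75,-0.01,0,0.92,0])

```text
time: 20.85
tool_pos: [0.6593, -0.0727, -0.0005]
tool_rot: [0.001, 0.707, 0.707, 0.0]
contact_force: [-0.1, 0.4, -0.4]
gripper_width: 0.878
grasp_force: 0.0
```

Request:
servo_tool(motion=[-0.4,0,0,0,0,-0.4,0,0,0,0,-0.4,0,0,0,0,-0.4,0,0,0,0])

```text
time: 21.35
tool_pos: [0.6601, -0.0729, 0.0014]
tool_rot: [0.001, 0.707, 0.707, 0.001]
contact_force: [-2.2, 1.1, 6.8]
gripper_width: 0.699
grasp_force: 64.8
```

Request:
servo_tool(motion=[-0.4,0,0,-0.2,0,-0.4,0,0,-0.5,0,-0.4,0,0,-0.9,0,-0.4,-0.2,-0.2,-1,0,-0.4,-0.5,-0.5,-1,0])

```text
time: 21.98
tool_pos: [0.5997, -0.133, 0.1212]
tool_rot: [0.002, 0.706, 0.708, 0.001]
contact_force: [0.4, -0.6, -3.3]
gripper_width: 0.701
grasp_force: 66.4
```

Request:
servo_tool(motion=[-0.4,-0.2,0,-0.5,0,-0.4,-0.5,-0.2,-1,0,-0.4,-0.6,-0.2,-1,0])

```text
time: 22.35
tool_pos: [0.5757, -0.2067, 0.2441]
tool_rot: [0.004, 0.708, 0.707, 0.001]
contact_force: [1.0, -0.1, -3.9]
gripper_width: 0.701
grasp_force: 66.7
```

Request:
servo_tool(motion=[-0.4,-0.5,-0.3,-0.05,0,-0.4,-1,-0.6,-0.05,0,-0.4,-1,-0.6,-0.05,0])

```text
time: 22.72
tool_pos: [0.5004, -0.3267, 0.2426]
tool_rot: [-0.001, 0.708, 0.706, -0.0]
contact_force: [0.7, 0.4, -3.5]
gripper_width: 0.7
grasp_force: 66.7
```

Request:
servo_tool(motion=[-0.4,-0.3,-0.3,0,0,-0.4,-0.62,-0.6,0,0,-0.4,-0.62,-0.6,0,0,-0.4,-0.62,-0.6,0,0])

```text
time: 23.22
tool_pos: [0.4308, -0.3981, 0.2433]
tool_rot: [-0.001, 0.707, 0.707, 0.001]
contact_force: [1.0, 0.6, -3.1]
gripper_width: 0.7
grasp_force: 66.8
```

```bash
python3 - <<'E'
from h import *
s=manip.state(); print(s['time'],s['tool_pos'],s['gripper_width'],s['contact_force'],s['grasp_force'])
T=toolT(); im,d=grab('wrist','w9.png'); held(d,T,.017,.031)
for b in [(.193,.212),(.200,.212),(.161,.168)]: post(d,T,(.430,-.329),*b)
E
```

```text
23.225 [ 0.43081378 -0.398121    0.2432653 ] 0.6995596217658253 [ 0.97715733  0.64801006 -3.0577532 ] 66.7612748220563
held axis 0 pct [-0.0279  0.0307] mid 0.0014
held axis 1 pct [-0.0306  0.0297] mid -0.0005
z -0.0162 12460
n 9577 zmax 0.2613
0.193 0.212 bbox c [ 0.4288 -0.3297  0.2   ] size [0.0082 0.0085 0.0126] 190
n 9577 zmax 0.2613
0.2 0.212 bbox c [ 0.4286 -0.3297  0.2032] size [0.0051 0.0051 0.0063] 84
n 9577 zmax 0.2613
0.161 0.168 bbox c [ 0.4289 -0.3297  0.1638] size [0.0389 0.0395 0.0031] 2806
```

View pics/w9.png

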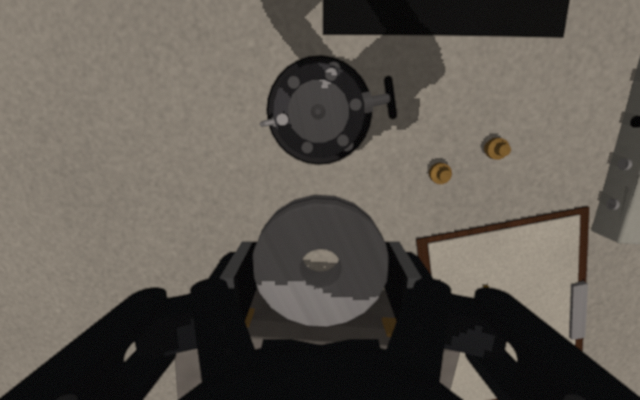

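disc_large is held level at (321,262); the thin post shows at (318,111), giving (0.429, -0.330). Moving over it and lowering.

Request:
servo_tool(motion=[-0.4,0.3,-0.01,0,0,-0.4,0.56,-0.013,0,0,-0.4,0.56,-0.013,0.1,0,-0.4,0.56,-0.013,0.22,0,-0.4,0.56,-0.013,0.22,0])

```text
time: 23.9
tool_pos: [0.4283, -0.3311, 0.2155]
tool_rot: [-0.002, 0.707, 0.707, -0.0]
contact_force: [0.0, -0.5, -3.7]
gripper_width: 0.702
grasp_force: 66.7
```

```bash
python3 - <<'E'
from h import *
s=manip.state(); print(s['time'],s['tool_pos'],s['contact_force'])
T=toolT(); im,d=grab('wrist','w10.png'); held(d,T,.017,.031)
post(d,T,(.429,-.33),.193,.209)
E
```

```text
23.9 [ 0.4283136  -0.33108198  0.21546445] [ 0.03027888 -0.51979326 -3.73385892]
held axis 0 pct [-0.0279  0.0307] mid 0.0014
held axis 1 pct [-0.0306  0.0297] mid -0.0004
z -0.0162 12441
n 46574 zmax 0.3142
```

Request:
servo_tool(motion=[-0.4,0,0.005,0.1,0,-0.4,0,0.005,0.18,0,-0.4,0,0.005,0.26,0,-0.4,0,0.005,0.36,0,-0.4,0,0.005,0.37,0])

```text
time: 24.58
tool_pos: [0.429, -0.3312, 0.1721]
tool_rot: [-0.001, 0.707, 0.707, -0.0]
contact_force: [0.3, 0.3, -3.6]
gripper_width: 0.698
grasp_force: 66.7
```

Request:
servo_tool(motion=[-0.4,0,0,0.01,0,-0.4,0,0,0.02,0,-0.4,0,0,0.02,0])

```text
time: 24.95
tool_pos: [0.4298, -0.3319, 0.1718]
tool_rot: [0.0, 0.707, 0.707, -0.0]
contact_force: [-0.7, 0.2, -2.8]
gripper_width: 0.697
grasp_force: 66.7
```

Request:
servo_tool(motion=[-0.4,0,0,0.01,0,-0.4,0,0,0.02,0,-0.4,0,0,0.02,0,-0.4,0,0,0.02,0])

```text
time: 25.45
tool_pos: [0.4296, -0.3318, 0.169]
tool_rot: [0.0, 0.707, 0.707, -0.0]
contact_force: [-0.2, -0.6, -2.9]
gripper_width: 0.705
grasp_force: 66.7
```

Request:
servo_tool(motion=[-0.4,0,0,0.008,0,-0.4,0,0,0.016,0,-0.4,0,0,0.016,0,-0.4,0,0,0.016,0])

```text
time: 25.95
tool_pos: [0.4296, -0.3318, 0.1671]
tool_rot: [0.0, 0.707, 0.707, 0.0]
contact_force: [0.1, -0.3, -3.5]
gripper_width: 0.699
grasp_force: 66.7
```

Request:
servo_tool(motion=[-0.4,0,0,0.006,0,-0.4,0,0,0.01,0,-0.4,0,0,0.01,0,-0.4,0,0,0.01,0])

```text
time: 26.45
tool_pos: [0.4296, -0.3318, 0.1659]
tool_rot: [0.0, 0.707, 0.707, -0.0]
contact_force: [0.1, -0.7, -3.3]
gripper_width: 0.7
grasp_force: 66.7
```

Contact is expected at about 0.164.

Request:
servo_tool(motion=[-0.4,0,0,0.006,0,-0.4,0,0,0.009,0,-0.4,0,0,0.009,0,-0.4,0,0,0.009,0])

```text
time: 26.95
tool_pos: [0.4296, -0.3318, 0.1648]
tool_rot: [0.0, 0.707, 0.707, 0.0]
contact_force: [0.1, 0.5, -3.5]
gripper_width: 0.702
grasp_force: 66.7
```

Request:
servo_tool(motion=[-0.4,0,0,0.005,0,-0.4,0,0,0.007,0,-0.4,0,0,0.007,0])

```text
time: 27.32
tool_pos: [0.4296, -0.3318, 0.1639]
tool_rot: [-0.0, 0.707, 0.707, 0.0]
contact_force: [0.0, -0.3, -2.7]
gripper_width: 0.702
grasp_force: 66.7
```

Request:
servo_tool(motion=[-0.4,0,0,0.005,0,-0.4,0,0,0.007,0,-0.4,0,0,0.007,0])

```text
time: 27.7
tool_pos: [0.4297, -0.3318, 0.1634]
tool_rot: [0.0, 0.707, 0.707, -0.0]
contact_force: [-1.6, 1.4, -2.1]
gripper_width: 0.701
grasp_force: 66.9
```

Request:
servo_tool(motion=[-0.4,0,0,0.004,0,-0.4,0,0,0.004,0,-0.4,0,0,0.004,0])

```text
time: 28.08
tool_pos: [0.4297, -0.3319, 0.1634]
tool_rot: [0.0, 0.707, 0.707, -0.0]
contact_force: [-3.2, 2.2, 4.0]
gripper_width: 0.698
grasp_force: 67.5
```

Request:
servo_tool(motion=[0,0,0,0,0,0.7,0,0,0,0,0.75,0,0,0,0,0.75,0,0,-0.1,0,0.75,0,0,-0.4,0])

```text
time: 28.7
tool_pos: [0.4287, -0.3309, 0.2093]
tool_rot: [-0.002, 0.707, 0.707, 0.0]
contact_force: [0.7, 0.5, 0.8]
gripper_width: 0.876
grasp_force: 0.0
```

Request:
servo_tool(motion=[0.75,0,0,-0.3,0,0.4,-0.2,0.1,-0.3,0,0.4,-0.55,0.1,-0.3,0,0.4,-0.55,0.1,-0.3,0])

```text
time: 29.2
tool_pos: [0.4416, -0.3998, 0.2474]
tool_rot: [0.001, 0.708, 0.706, -0.0]
contact_force: [0.2, -0.4, -0.3]
gripper_width: 0.7
grasp_force: 0.0
```

```bash
python3 - <<'E'
from h import *
s=manip.state(); print(s['time'],s['tool_pos'],s['gripper_width'])
T=toolT(); im,d=grab('wrist','w11.png'); tips(d,T)
for b in [(.193,.209),(.176,.185),(.161,.168)]: post(d,T,(.429,-.33),*b)
E
```

```text
29.2 [ 0.44156375 -0.39984623  0.2473619 ] 0.6996749291115608
tip 1 zmax [-0.0211 -0.0096 -0.0035] inner y [0.0289 0.0415] 1556
tip -1 zmax [-0.0206 -0.0095 -0.0045] inner y [0.0302 0.0429] 1542
n 7842 zmax 0.3465
0.193 0.209 bbox c [ 0.4288 -0.3295  0.2001] size [0.008  0.0081 0.0137] 179
n 7842 zmax 0.3465
0.176 0.185 bbox c [ 0.4296 -0.331   0.1796] size [0.0572 0.0575 0.0034] 6680
n 7842 zmax 0.3465
0.161 0.168 bbox c [ 0.429  -0.3313  0.1651] size [0.017  0.0174 0.0053] 362
```

View pics/w11.png

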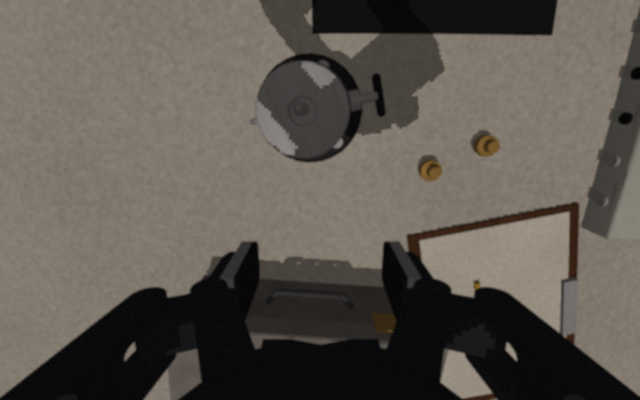

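disc_large lies flat around the thin post at (303,108), its top at 0.180. Now disc_small.

Request:
servo_tool(motion=[0.4,0.5,0.1,0,0,0.4,1,0.15,0,0,0.4,1,0.15,0,0])

```text
time: 29.62
tool_pos: [0.46, -0.2738, 0.247]
tool_rot: [0.0, 0.705, 0.709, 0.0]
contact_force: [-0.6, -0.6, 0.2]
gripper_width: 0.703
grasp_force: 0.0
```

Request:
servo_tool(motion=[0.4,0.5,0.1,0,0,0.4,1,0.15,0.2,0,0.4,1,0.15,0.4,0])

```text
time: 30.0
tool_pos: [0.4782, -0.155, 0.1991]
tool_rot: [0.001, 0.705, 0.709, 0.001]
contact_force: [0.1, -0.0, 0.1]
gripper_width: 0.7
grasp_force: 0.0
```

Request:
servo_tool(motion=[0.4,0.3,0,0.3,0,0.4,0.3,0,0.6,0,0.4,0.3,0,0.8,0,0.4,0.3,0,0.8,0])

```text
time: 30.5
tool_pos: [0.476, -0.1211, 0.1007]
tool_rot: [-0.002, 0.707, 0.707, -0.001]
contact_force: [0.3, 0.6, 0.1]
gripper_width: 0.701
grasp_force: 0.0
```

```bash
python3 - <<'E'
from h import *
s=manip.state(); print(s['time'],s['tool_pos'],s['gripper_width'])
T=toolT(); im,d=grab('wrist','w12.png')
post(d,T,(.477,-.118),.012,.021); circ('wrist','disc_small',d,T,.017)
E
```

```text
30.5 [ 0.47595676 -0.12113765  0.10068804] 0.7009522751191044
n 39868 zmax 0.1994
0.012 0.021 bbox c [ 0.4773 -0.1173  0.015 ] size [0.0403 0.0408 0.0041] 2089
disc_small 0.9 [319.7, 207.8] z pct [0.0065 0.0156 0.0167] circle 0.4772 -0.1175 r 21.6 bbox [ 0.477  -0.1175] [0.0427 0.0432]
```

View pics/w12.png

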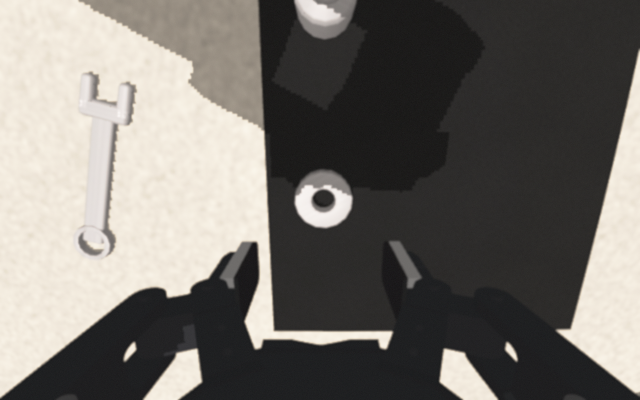

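disc_small is at (323,200). Grasping it.

Request:
servo_tool(motion=[0.4,0.03,0,0.3,0,0.4,0.03,0,0.6,0,0.4,0.03,0,0.76,0,0.4,0.03,0,0.83,0,0.4,0.03,0,0.83,0])

```text
time: 31.22
tool_pos: [0.4784, -0.1186, 0.004]
tool_rot: [0.001, 0.707, 0.707, 0.0]
contact_force: [-0.4, 0.1, 0.6]
gripper_width: 0.7
grasp_force: 0.0
```

Request:
servo_tool(motion=[-0.6,0,0,0,0,-0.6,0,0,0,0,-0.6,0,0,0,0,-0.6,0,0,0,0])

```text
time: 31.72
tool_pos: [0.4791, -0.1189, 0.0053]
tool_rot: [0.001, 0.707, 0.707, 0.0]
contact_force: [-1.2, -0.4, 6.1]
gripper_width: 0.482
grasp_force: 59.9
```

Request:
servo_tool(motion=[-0.6,0,0,-0.2,0,-0.6,0,0,-0.5,0,-0.6,0,0,-0.9,0,-0.6,0,0,-1,0,-0.6,0,0,-1,0])

```text
time: 32.35
tool_pos: [0.4781, -0.1184, 0.1239]
tool_rot: [0.001, 0.707, 0.707, 0.0]
contact_force: [-0.3, -0.9, -1.5]
gripper_width: 0.477
grasp_force: 61.2
```

Request:
servo_tool(motion=[-0.6,0,0,-0.5,0,-0.6,-0.3,-0.1,-0.95,0,-0.6,-0.8,-0.3,-0.95,0,-0.6,-1,-0.41,-0.95,0,-0.6,-1,-0.41,-0.95,0])

```text
time: 32.98
tool_pos: [0.4268, -0.2391, 0.2344]
tool_rot: [-0.002, 0.708, 0.706, -0.0]
contact_force: [1.0, -0.1, -1.3]
gripper_width: 0.485
grasp_force: 61.6
```

Request:
servo_tool(motion=[-0.6,-0.4,0,0,0,-0.6,-0.76,0,0,0,-0.6,-0.76,0,0,0,-0.6,-0.76,0,0,0])

```text
time: 33.48
tool_pos: [0.4284, -0.328, 0.2353]
tool_rot: [-0.002, 0.707, 0.707, 0.0]
contact_force: [0.9, 0.0, -1.9]
gripper_width: 0.477
grasp_force: 61.6
```

```bash
python3 - <<'E'
from h import *
s=manip.state(); print(s['time'],s['tool_pos'],s['gripper_width'],s['contact_force'],s['grasp_force'])
T=toolT(); im,d=grab('wrist','w13.png'); held(d,T,.011,.022)
post(d,T,(.429,-.33),.193,.209); post(d,T,(.429,-.33),.177,.184)
E
```

```text
33.475 [ 0.42841281 -0.32799097  0.23528927] 0.4765878031156232 [ 0.94321078  0.00222685 -1.85680967] 61.60213742405176
held axis 0 pct [-0.019   0.0223] mid 0.0017
held axis 1 pct [-0.0229  0.0227] mid -0.0001
z -0.0103 5296
n 49919 zmax 0.334
n 49919 zmax 0.334
0.177 0.184 bbox c [ 0.4294 -0.3309  0.1795] size [0.0583 0.0585 0.0035] 3479
```

View pics/w13.png

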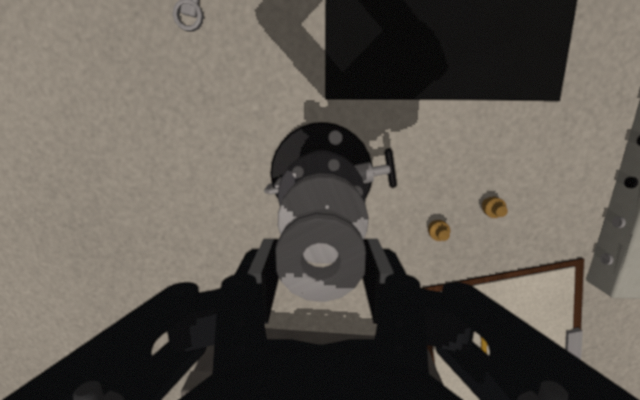

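disc_small is held at (321,255), above disc_large and the post. Small correction, then down.

Request:
servo_tool(motion=[-0.6,-0.015,0,0.08,0,-0.6,-0.015,0,0.16,0,-0.6,-0.015,0,0.16,0,-0.6,-0.015,0,0.16,0])

```text
time: 34.02
tool_pos: [0.4284, -0.3311, 0.2178]
tool_rot: [-0.0, 0.707, 0.707, -0.0]
contact_force: [-0.4, -0.6, -1.3]
gripper_width: 0.485
grasp_force: 61.6
```

Request:
servo_tool(motion=[-0.6,0,0,0.06,0,-0.6,0,0,0.12,0,-0.6,0,0,0.18,0,-0.6,0,0,0.24,0,-0.6,0,0,0.24,0])

```text
time: 34.65
tool_pos: [0.428, -0.3308, 0.1879]
tool_rot: [-0.001, 0.707, 0.707, 0.0]
contact_force: [-0.2, 0.6, -2.1]
gripper_width: 0.48
grasp_force: 61.6
```

Request:
servo_tool(motion=[-0.6,0,0,0,0,-0.6,0,0,0.008,0,-0.6,0,0,0.008,0,-0.6,0,0,0.008,0])

```text
time: 35.15
tool_pos: [0.4285, -0.3313, 0.1883]
tool_rot: [0.0, 0.707, 0.707, 0.0]
contact_force: [-0.4, -0.1, -2.2]
gripper_width: 0.48
grasp_force: 61.6
```

Request:
servo_tool(motion=[-0.6,0,0,0.008,0,-0.6,0,0,0.016,0,-0.6,0,0,0.016,0,-0.6,0,0,0.016,0])

```text
time: 35.65
tool_pos: [0.4284, -0.3312, 0.1861]
tool_rot: [-0.0, 0.707, 0.707, -0.0]
contact_force: [0.2, 0.1, -1.1]
gripper_width: 0.481
grasp_force: 61.6
```

Request:
servo_tool(motion=[-0.6,0,0,0.005,0,-0.6,0,0,0.008,0,-0.6,0,0,0.008,0,-0.6,0,0,0.008,0])

```text
time: 36.15
tool_pos: [0.4284, -0.3312, 0.1852]
tool_rot: [-0.0, 0.707, 0.707, -0.0]
contact_force: [-0.7, 0.3, -1.7]
gripper_width: 0.48
grasp_force: 61.6
```

Request:
servo_tool(motion=[-0.6,0,0,0.005,0,-0.6,0,0,0.008,0,-0.6,0,0,0.008,0,-0.6,0,0,0.008,0])

```text
time: 36.65
tool_pos: [0.4284, -0.3312, 0.1843]
tool_rot: [-0.0, 0.707, 0.707, -0.0]
contact_force: [0.4, 0.1, -1.4]
gripper_width: 0.478
grasp_force: 61.6
```

Request:
servo_tool(motion=[-0.6,0,0,0.005,0,-0.6,0,0,0.005,0,-0.6,0,0,0.005,0])

```text
time: 37.02
tool_pos: [0.4284, -0.3312, 0.1837]
tool_rot: [-0.0, 0.707, 0.707, -0.0]
contact_force: [-0.2, 1.2, -1.8]
gripper_width: 0.485
grasp_force: 61.6
```

Request:
servo_tool(motion=[-0.6,0,0,0.005,0,-0.6,0,0,0.005,0,-0.6,0,0,0.005,0])

```text
time: 37.4
tool_pos: [0.4285, -0.3313, 0.1833]
tool_rot: [0.0, 0.707, 0.707, -0.0]
contact_force: [-0.6, 1.6, -0.5]
gripper_width: 0.484
grasp_force: 61.8
```

Request:
servo_tool(motion=[-0.6,0,0,0.003,0,-0.6,0,0,0.003,0,-0.6,0,0,0.003,0])

```text
time: 37.78
tool_pos: [0.4285, -0.3313, 0.1833]
tool_rot: [0.0, 0.707, 0.707, -0.0]
contact_force: [-1.8, 2.3, 4.9]
gripper_width: 0.477
grasp_force: 62.2
```

Seated. Release, retreat and check.

Request:
servo_tool(motion=[-0.2,0,0,0,0,0.4,0,0,0,0,0.4,0,0,0,0,0.4,0,0,-0.1,0,0.4,0,0,-0.4,0])

```text
time: 38.4
tool_pos: [0.4275, -0.3302, 0.2291]
tool_rot: [-0.002, 0.707, 0.707, 0.0]
contact_force: [0.7, -0.5, 0.9]
gripper_width: 0.698
grasp_force: 0.0
```

Request:
servo_tool(motion=[0.4,0,0,-0.3,0,0.4,-0.2,0.1,-0.4,0,0.4,-0.5,0.1,-0.4,0,0.4,-0.5,0.1,-0.4,0])

```text
time: 38.9
tool_pos: [0.4404, -0.3929, 0.2794]
tool_rot: [0.0, 0.708, 0.706, -0.0]
contact_force: [-0.5, 0.4, 0.0]
gripper_width: 0.703
grasp_force: 0.0
```

```bash
python3 - <<'E'
from h import *
s=manip.state(); print(s['time'],s['tool_pos'],s['contact_force'])
T=toolT(); im,d=grab('wrist')
for b in [(.198,.209),(.190,.198),(.176,.184)]: post(d,T,(.429,-.33),*b)
a,_=grab('scene'); b,_=grab('side')
f=lambda i,y,x:cv2.resize(i[y:y+100,x:x+130],(390,300),interpolation=cv2.INTER_CUBIC)
cv2.imwrite('pics/fin.png',np.vstack([np.hstack([f(a,90,130),f(a,110,410)]),np.hstack([f(b,215,300),cv2.resize(im,(390,300))])])[:,:,::-1])
E
```

```text
38.9 [ 0.44035549 -0.39294619  0.27941941] [-0.46866536  0.40136315  0.00167746]
n 11987 zmax 0.3784
0.198 0.209 bbox c [ 0.429  -0.33    0.2023] size [0.0062 0.006  0.0084] 76
n 11987 zmax 0.3784
0.19 0.198 bbox c [ 0.4282 -0.3302  0.194 ] size [0.0405 0.0412 0.0045] 2565
n 11987 zmax 0.3784
0.176 0.184 bbox c [ 0.4294 -0.3313  0.1795] size [0.0592 0.0591 0.0038] 2416
```

View pics/fin.png

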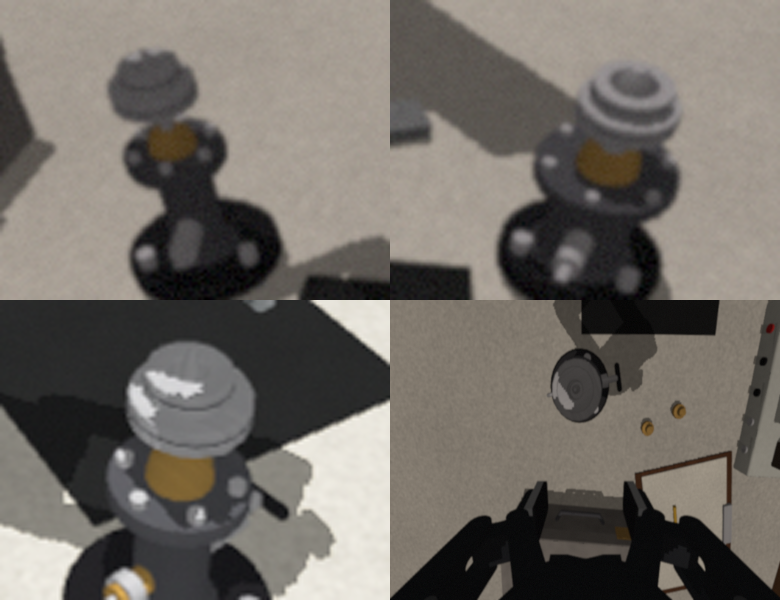

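Both stacks lie flat with the smaller weight on top: thin post at (155,85) and (190,400), thick post at (630,105). The robot is clear of everything.

```bash
python3 -c "
from plant import job_done; print(job_done())"
```

```text
the job is handed in; nothing more can be done
None
```

The job is handed in: ring_large and ring_small are on the thick post and disc_large and disc_small on the thin post, smaller on top and lying flat in the final pictures, in about 39 s; I never touched the other three.

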